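# Seat the keyed lid of a mushroom sample mill

## Task

The blue lid on one of the two sample mills has been put on crooked: it stands proud of its bowl because the lugs hidden under it are resting on the rim. Take it by its grip bar and, without lifting it off the bowl, turn it (clockwise from above is the short way) until the bar lines up with the mill's two red tabs and the lid drops fully home, flat on the rim, then let go of it. Leave the yellow lid, which is already home, as it is.

Things in the scene. Friction and masses are not known exactly. Their poses are not given: they have to be found in the camera images.
- blue_lid_grip (a point): Centre of the upright grip bar of the loose blue lid (0.3 kg). Bar: 84 mm long along this point's x, 14 thick along y, 34 tall, its foot on the flat disc (124 across, 6 thick) 17 mm below this point. Two hidden lugs, 10 mm tall, are under the disc below the bar's ends. At the start they rest on the rim, the bar 40 to 70 degrees anticlockwise of home seen from above.
- blue_mill_rim (a point): Centre of the bowl's rim under the blue lid, 110 mm above the bench. Its x axis runs through the rim's two notches. With the bar within about 10 degrees of this line the lugs enter and the lid, unless held up, sinks 10 mm by its own weight (let go, or follow it down). Home, the bar's centre is 23 mm above this point (33 while proud). A boss keeps the lid central within 3 mm.
- blue_mill: The mill with the blue lid, fixed: white housing 150 x 150 mm, 50 high, with a round steel bowl 120 mm across on it, rim 110 above the bench. Origin on the bowl's axis at bench level, z up. A red tab (22 x 14 mm) on the outside of the bowl marks each notch, at +x and -x of this frame; control panel on the -x side. The home bar lies along this x axis.
- yellow_lid_grip (a point): Centre of the grip bar of the yellow lid, shaped and sized like the blue one, on the second, identical white mill. It is already home and must be left as it is.
Mind the look-alikes: they are no part of the job. There is more than one size of the part that bears blue_lid_grip; the job needs the middle-sized.

How it is judged:
By the outcome, as a careful person would: the job done as asked, in the order asked, and still so for the second after the job is handed in, with the robot touching nothing.
It also fails if it takes over 32 s, if anything falls off the work surface, if the arm or the gripper's body presses on something with over 40 N, if the wrist force passes 120 N, or if a joint passes its speed limit or range.

## Robot

A 6-joint arm with a two-finger parallel gripper is mounted at the origin on the work surface. World frame = base frame: x ahead of the robot, y to its left, z up, the work surface at z = 0. Lengths are in mm, angles in rad, forces in N, time in s.
With the tool pointing down it reaches from about 425 to 1125 mm from the base axis. Payload 14.9 kg.
Tool frame: the origin (TCP) lies midway between the tips of the shut fingers; the grasp point (between the pads) lies 19 mm behind it; z points along the fingers, y is the line along which they close (so a half turn about z gives the same grasp; the last joint's range is limited). The gripper opens to 91 mm and grips with 3 to 60 N. Pads are 32 mm wide; open, the fingers measure 118 mm over their backs; the gripper's body (76 mm by 178 mm) begins 60 mm behind the grasp point.
Start: joints at [1.28, 0.379, 1.734, -0, 1.028, -0.033], TCP at [178.474, 676.879, 213.932] pointing down, gripper open.
Joint ranges: [-2.77, 2.77], [-0.74, 2.19], [0, 2.66], [-1.06, 4.2], [0.31, 2.87], [-3.08, 3.08]. Speed limits (rad/s): [1.89, 1.89, 2.39, 3.14, 3.14, 3.14].

## Interface

Orientations are given as a 3x3 rotation matrix whose columns are the frame's x, y, z axes.
In Python, from bench import r gives the robot as it stands.
- The arm moves only by the tool arm_command, never from a script. Its argument "increments" is a list of rows, each a list of 7 numbers: the shift along the tool's x, y, z in cm, then the turn, a rotation vector about the tool's x, y, z in degrees, then the closure, from 0 (fully open) to 1 (shut). A call has 1 to 12 rows; each row is the pose to reach, as a shift and turn from the pose commanded when the call began, along the tool's axes at that moment; what a row does not reach only later rows make up. A row lasts 1/12 s, in which the tool goes at most 41.7 mm and 7.16 degrees, less where a joint would pass 70% of its speed; a pose out of reach is approached as far as the arm can. A call with a gripper value outside its range is refused whole. The fingers move at their own pace and stop on an object; "squeeze" is the grip in N (left out, the last holds). Time passes only in rows, so rows that repeat a pose let the fingers close. It gives the time, the measured TCP pose, the force, the opening and the grip force at its end, in the units of the state.
- r.get_state(): the state, without advancing time (a new reading comes with each control period).
- r.capture(name): name is "side" or "top" or "wrist"; returns (picture, depth): 420x560x3 uint8, red, green, blue; 420x560 float32, mm along the optical axis (not along the pixel's ray), 0 where there is no reading.
- r.camera_info(name): a dict with "vfov" (degrees; the focal length in pixels is half the picture's height over the tangent of half this angle, whatever the lens; pixels are square), "cx", "cy" (the principal point, pixels), "R" (3x3) and "t" (3): a world point X has camera coordinates R X + t; the wrist camera has in their place "tool_from_camera" (4x4, takes a point from camera to tool coordinates, whose origin is the TCP and whose axes are the flange's). Camera axes: x right, y down, z forward; pixel columns grow to the right and rows downward; lengths in mm; the calibration is good to about 2 mm. A picture is of the moment at which its call begins: read the wrist's pose just before it. camera_info takes no time and is no camera call.
- r.close_job(): hands the job in; it is judged then, once.
The state is a dict: "clock": time; "joint_positions": joint angles; "qd": joint speeds; "joint_efforts": joint torques, N m; "ee_pos": TCP position; "tool_rot": TCP orientation; "contact_force": force on the tool from outside, world axes, zero at the start; "torque": the same for the moment, N m; "opening": opening from 0.0 (shut) to 1.0 (fully open); "finger_force": force on a finger pad.
Only numpy, scipy, OpenCV 4.12 (cv2) and the standard library are available. Lean on these libraries where they do the work, as an engineer would, in place of code of your own. Each camera call takes 0.05 s, during which the arm holds its last target. There are 200 camera calls.

## Working session

There is one attempt and no reset: what is moved stays moved. The work goes in short steps, Python scripts to look and compute and a tool call to move; the robot and the scene stay as the last step left them, time stands still between calls to the robot, and variables do not carry over. Pictures are saved under pics/ and viewed, at most 10 in all, crops included, and the job is handed in when it is done.

Besides the shell and the picture viewer there is one more tool, called as a command line: name --pt "numbers of a row" for each row, then --argument value for the rest. arm_command: Moves the arm, as the interface text tells. Its arguments: {"type":"object","properties":{"increments":{"type":"array"},"squeeze":{"type":"number"}},"required":["increments"]}

```bash
mkdir -p pics; cat > h.py <<'E'
import numpy as np, cv2
from bench import r
def cap(n):
    s=r.get_state(); p,d=r.capture(n); np.savez(f'{n}.npz',p=p,d=d,pos=s['ee_pos'],R=s['tool_rot']); return p,d
def world(n,d,pos=None,Rt=None):
    c=r.camera_info(n); f=210/np.tan(np.radians(c['vfov'])/2)
    v,u=np.mgrid[:420,:560]; P=np.stack([(u-c['cx'])*d/f,(v-c['cy'])*d/f,d],-1)
    if n=='wrist':
        T=np.array(c['tool_from_camera']); P=P@T[:3,:3].T+T[:3,3]
        return P@np.array(Rt).T+np.array(pos)
    return (P-np.array(c['t']))@np.array(c['R'])
E
python3 - <<'E'
from h import *
for n in('top','side'):
    p,d=cap(n); cv2.imwrite(f'pics/{n}0.png',p[:,:,::-1])
    print(r.camera_info(n))
print(r.get_state())
E
```

```text
{'vfov': 45.78013729833973, 'cx': 288.8745739304819, 'cy': 211.6092737476971, 'R': array([[ 0.00698712, -0.99995574,  0.00630022],
       [-0.99653619, -0.00748505, -0.08282274],
       [ 0.08286623, -0.0056997 , -0.99654438]]), 't': array([ -20.83246185,  483.68126508, 1054.51659309])}
{'vfov': 53.976334769697445, 'cx': 279.7761763859854, 'cy': 215.79896082145737, 'R': array([[-0.99306808, -0.11688621, -0.01238583],
       [-0.04939376,  0.51061003, -0.85839248],
       [ 0.10665857, -0.85183039, -0.51284397]]), 't': array([477.08733329,  98.55293127, 818.0789567 ])}
{'clock': 0.1, 'joint_positions': array([ 1.27971901e+00,  3.79341237e-01,  1.73477215e+00, -2.09930096e-06,
        1.02851004e+00, -3.32976727e-02]), 'qd': array([ 0.00034039,  0.00157985, -0.00148172, -0.00084751, -0.00150049,
        0.0002964 ]), 'joint_efforts': array([-6.54202413e-04, -7.65039396e+01, -4.35294127e+01,  6.51211571e-02,
        3.96787701e-02, -3.70823568e-05]), 'ee_pos': array([178.34682252, 676.49751596, 213.33960715]), 'tool_rot': array([[-9.66958678e-01,  2.54932988e-01, -2.94093652e-04],
       [ 2.54933156e-01,  9.66958174e-01, -9.87931071e-04],
       [ 3.25200406e-05, -1.03026275e-03, -9.99999469e-01]]), 'contact_force': array([-0.23679349,  0.22258379,  0.32704932]), 'torque': array([ 0.00116958, -0.00479442,  0.01726967]), 'finger_force': 0.0, 'opening': 1.005118444605788}
```

View pics/top0.png

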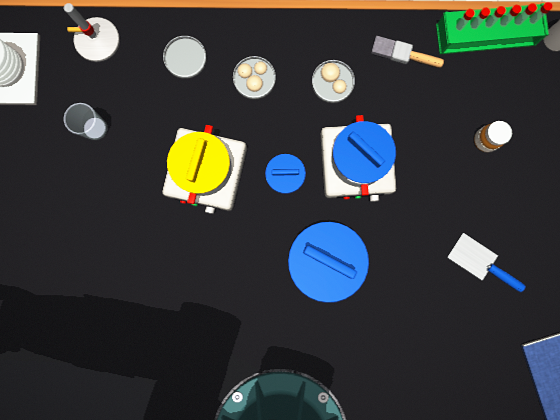

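View pics/side0.png

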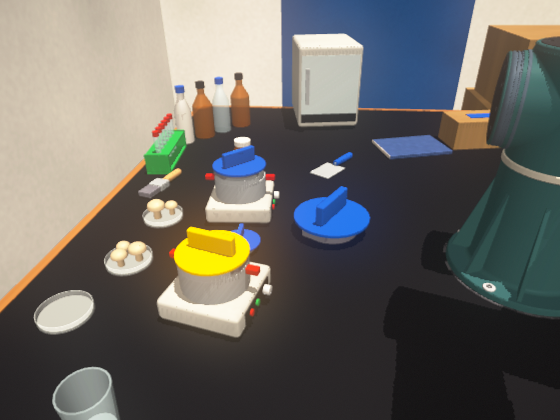

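Top view: the possible blue lids are the one on the right-hand mill at (364,152), a small one on the bench at (285,173) and a large one on a bowl at (328,261). The yellow lid is at (198,162). By the description I choose (364,152): middle-sized, on a mill with red tabs at (360,119) and (364,190). In the side view it is at (240,165).

```bash
python3 - <<'E'
from h import *
z=np.load('top.npz');p=z['p'];W=world('top',z['d'])
cv2.imwrite('pics/crop.png',cv2.resize(p[100:215,305:420,::-1],(575,575),interpolation=cv2.INTER_CUBIC))
p=p.astype(int);R,G,B=p[...,0],p[...,1],p[...,2]
reg=np.zeros(R.shape,bool);reg[100:215,305:420]=1
blue=reg&(B>120)&(R<90)&(W[...,2]>100)
Z=W[...,2]; print(np.percentile(Z[blue],[1,10,50,90,99]))
disc=blue&(Z<np.median(Z[blue])+8)
bar=blue&(Z>np.median(Z[blue])+22)
red=((R>150)&(G<60)&(B<60)&reg).astype(np.uint8)
n,l,st,c=cv2.connectedComponentsWithStats(red)
for i in range(1,n):
    if st[i,4]>6: print('red',c[i],st[i,4],np.median(W[l==i],0).round(1), W[l==i].mean(0).round(1))
def ang(m):
    q=W[m][:,:2].astype(np.float32);rc=cv2.minAreaRect(q);u=np.linalg.svd(q-q.mean(0),full_matrices=False)[2][0]
    return rc,np.degrees(np.arctan2(u[1],u[0]))%180
print('bar',ang(bar),np.median(Z[bar]),bar.sum())
q=W[disc|bar][:,:2].astype(np.float32);print('disc',cv2.minEnclosingCircle(q),np.median(Z[disc]))
wh=reg&(R>180)&(G>180)&(B>170)&(Z>35)&(Z<60)
print('housing',cv2.minAreaRect(W[wh][:,:2].astype(np.float32)),wh.sum())
E
```

```text
[122.15132307 123.80555701 126.25424328 157.37621556 162.45680996]
red [359.13333333 117.8       ] 45 [ 670.7 -158.1   98.7] [ 671.9 -159.6   91.9]
red [364.24615385 189.44615385] 65 [ 524.1 -168.1   97.7] [ 523.4 -168.5   96.9]
red [346.27272727 197.45454545] 11 [ 514.7 -139.1   33.7] [ 514.3 -140.1   31.5]
bar (((513.2158813476562, -76.48124694824219), (82.73553466796875, 257.5285339355469), 43.328948974609375), np.float32(144.70135)) 159.84812051938422 319
disc ((518.5516967773438, -106.81571960449219), 156.41213989257812) 125.97457331249223
housing ((587.549560546875, -164.51544189453125), (162.2475128173828, 147.4485321044922), 3.826369524002075) 1492
```

View pics/crop.png

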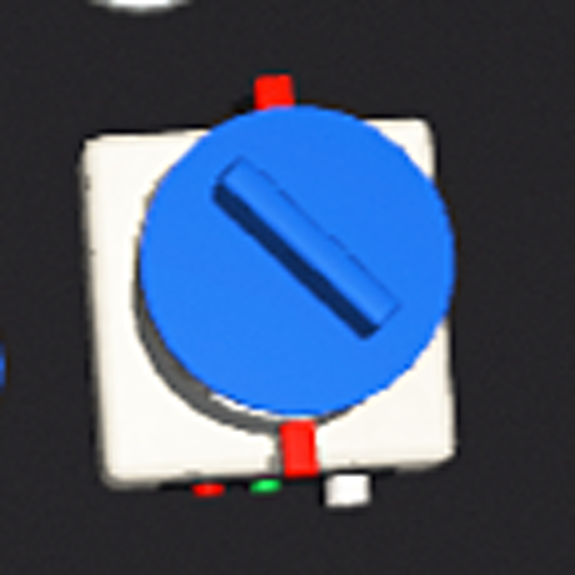

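The crop shows the blue bar running from (235,165) to (380,325), turned about 40° anticlockwise of the line between the red tabs (275,92)–(300,448). It is the middle-sized lid, standing proud. I'll refine the bar's pose and plan the approach.

```bash
python3 - <<'E'
from h import *
z=np.load('top.npz');p=z['p'].astype(int);W=world('top',z['d']);Z=W[...,2]
m=(p[...,2]>120)&(p[...,0]<90)
reg=np.zeros(m.shape,bool);reg[100:215,305:420]=1
near=np.hypot(W[...,0]-597,W[...,1]+163)<75
bar=m&reg&near&(Z>151)&(Z<168); disc=m&reg&near&(Z>118)&(Z<134)
q=W[bar][:,:2].astype(np.float32)
print(cv2.minAreaRect(q),q.mean(0),cv2.fitLine(q,cv2.DIST_HUBER,0,.01,.01).ravel(),len(q),np.median(Z[bar]))
q=W[disc][:,:2].astype(np.float32);print(cv2.minEnclosingCircle(q),q.min(0),q.max(0),np.median(Z[disc]))
s=r.get_state();R=s['tool_rot'];pos=s['ee_pos']
v,_,cx,cy=0,0,0,0
print('tool y angle',np.degrees(np.arctan2(R[1,1],R[0,1])))
E
```

```text
((594.872802734375, -163.29605102539062), (82.5913314819336, 14.48337173461914), 47.742347717285156) [ 594.43506 -163.31801] [   0.68422836    0.72926784  594.5607     -163.1204    ] 307 159.78309221850645
((594.919189453125, -163.36654663085938), 61.93893051147461) [ 534.148   -223.68835] [ 656.32117  -102.581505] 125.97332149065164
tool y angle 75.23037756244274
```

```bash
cat >> h.py <<'E'
from scipy.spatial.transform import Rotation as Ro
def go(x,y,z,yaw,frm=None):
    """increment (cm, deg) to TCP xyz pointing down, tool y at yaw deg"""
    s=r.get_state();R,pos=frm or (np.array(s['tool_rot']),np.array(s['ee_pos']))
    a=np.radians(yaw);Y=np.array([np.cos(a),np.sin(a),0]);Zt=np.array([0,0,-1.]);T=np.stack([np.cross(Y,Zt),Y,Zt],1)
    print((R.T@(np.array([x,y,z])-pos)/10).round(2),Ro.from_matrix(R.T@T).as_rotvec(degrees=True).round(1));return T,np.array([x,y,z])
E
python3 -c "
from h import *
a=go(480,310,230,15); go(595,-163,230,-43,a)"
```

```text
[-38.51 -27.75  -1.64] [-0.1  0.  60.2]
[-48.66  -1.13   0.  ] [ 0.  0. 58.]
```

arm_command --pt "-38.5 -27.8 -1.6 0 0 60 0" --pt "-38.5 -27.8 -1.6 0 0 60 0" --pt "-38.5 -27.8 -1.6 0 0 60 0" --pt "-38.5 -27.8 -1.6 0 0 60 0" --pt "-38.5 -27.8 -1.6 0 0 60 0" --pt "-38.5 -27.8 -1.6 0 0 60 0" --pt "-38.5 -27.8 -1.6 0 0 60 0" --pt "-38.5 -27.8 -1.6 0 0 60 0" --pt "-38.5 -27.8 -1.6 0 0 60 0" --pt "-38.5 -27.8 -1.6 0 0 60 0" --pt "-38.5 -27.8 -1.6 0 0 60 0" --pt "-38.5 -27.8 -1.6 0 0 60 0"

```text
clock: 1.1
ee_pos: [482.0, 306.6, 230.1]
tool_rot: [[-0.261, 0.965, 0.0], [0.965, 0.261, -0.0], [-0.0, 0.0, -1.0]]
contact_force: [0.1, 0.7, -0.3]
opening: 1.005
finger_force: 0.0
```

```bash
python3 -c "
from h import *
print(r.get_state()['ee_pos']);go(595,-163,230,-43)"
```

```text
[482.03701589 306.62139724 230.06472631]
[-4.828e+01 -1.340e+00  3.000e-02] [ 0.   0.  58.1]
```

arm_command --pt "-48.6 -1.2 0 0 0 58 0" --pt "-48.6 -1.2 0 0 0 58 0" --pt "-48.6 -1.2 0 0 0 58 0" --pt "-48.6 -1.2 0 0 0 58 0" --pt "-48.6 -1.2 0 0 0 58 0" --pt "-48.6 -1.2 0 0 0 58 0" --pt "-48.6 -1.2 0 0 0 58 0" --pt "-48.6 -1.2 0 0 0 58 0" --pt "-48.6 -1.2 0 0 0 58 0" --pt "-48.6 -1.2 0 0 0 58 0" --pt "-48.6 -1.2 0 0 0 58 0" --pt "-48.6 -1.2 0 0 0 58 0"

```text
clock: 2.1
ee_pos: [596.2, -165.5, 229.8]
tool_rot: [[0.68, 0.733, 0.0], [0.733, -0.68, -0.0], [-0.0, 0.0, -1.0]]
contact_force: [-0.1, 0.9, 0.6]
opening: 1.001
finger_force: 0.0
```

arm_command --pt "0 0 0 0 0 0 0" --pt "0 0 0 0 0 0 0" --pt "0 0 0 0 0 0 0"

```text
clock: 2.35
ee_pos: [595.5, -161.8, 229.5]
tool_rot: [[0.679, 0.734, -0.001], [0.734, -0.679, 0.0], [-0.0, -0.001, -1.0]]
contact_force: [0.1, -0.1, -0.1]
opening: 1.0
finger_force: 0.0
```

```bash
python3 - <<'E'
from h import *
p,d=cap('wrist');cv2.imwrite('pics/w1.png',p[:,:,::-1])
z=np.load('wrist.npz');W=world('wrist',d,z['pos'],z['R']);p=p.astype(int);Z=W[...,2]
m=(p[...,2]>100)&(p[...,0]<90)&(np.hypot(W[...,0]-595,W[...,1]+163)<75)
bar=m&(Z>151)&(Z<168);q=W[bar][:,:2].astype(np.float32)
if len(q)>20: print(cv2.minAreaRect(q),cv2.fitLine(q,cv2.DIST_HUBER,0,.01,.01).ravel(),len(q),np.median(Z[bar]))
disc=m&(Z>118)&(Z<134);print(np.median(Z[disc]),cv2.minEnclosingCircle(W[disc][:,:2].astype(np.float32)))
red=((p[...,0]>120)&(p[...,1]<60)&(p[...,2]<60)).astype(np.uint8)
n,l,st,c=cv2.connectedComponentsWithStats(red)
for i in range(1,n):
    if st[i,4]>20: print('red',c[i],st[i,4],np.median(W[l==i],0).round(1))
print(z['pos'],np.degrees(np.arctan2(z['R'][1,1],z['R'][0,1])))
E
```

```text
((594.0885009765625, -162.51754760742188), (83.46573638916016, 13.73286247253418), 46.81367874145508) [   0.687065    0.726596  595.6761   -160.51022 ] 1831 160.03318988465145
126.35972759346235 ((593.4940795898438, -162.92001342773438), 62.01974105834961)
red [339.78571429 146.38571429] 70 [ 672.1 -160.5   98.1]
red [324.5 148.5] 22 [ 659.9 -151.7   95.3]
red [226.72527473 259.07692308] 91 [ 516.2 -167.9   98.2]
[ 595.51704554 -161.76310921  229.51763965] -42.787643319980575
```

View pics/w1.png

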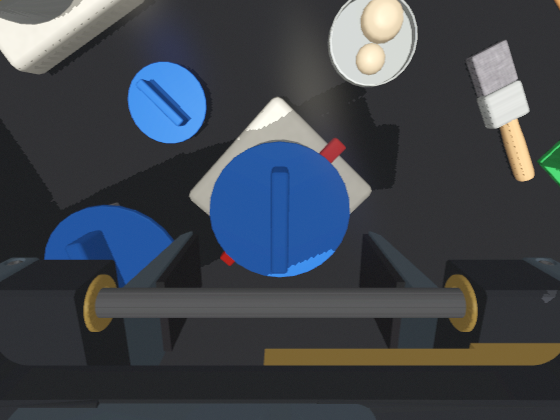

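The wrist view shows the chosen bar upright at (280,170)–(280,270), central between the open fingers at (180,290) and (380,290). The pose agrees with the estimate, so I descend.

arm_command --pt "-0.1 0 2.5 0 0 0 0" --pt "-0.1 0 5 0 0 0 0" --pt "-0.1 0 7 0 0 0 0" --pt "-0.1 0 8.5 0 0 0 0" --pt "-0.1 0 9.4 0 0 0 0" --pt "-0.1 0 9.8 0 0 0 0" --pt "-0.1 0 9.8 0 0 0 0" --pt "-0.1 0 9.8 0 0 0 0"

```text
clock: 3.07
ee_pos: [595.7, -162.6, 132.7]
tool_rot: [[0.679, 0.734, 0.001], [0.734, -0.679, -0.0], [0.0, 0.001, -1.0]]
contact_force: [0.9, 0.1, -0.0]
opening: 1.0
finger_force: 0.0
```

arm_command --pt "0 0 0 0 0 0 1" --pt "0 0 0 0 0 0 1" --pt "0 0 0 0 0 0 1" --pt "0 0 0 0 0 0 1" --pt "0 0 0 0 0 0 1" --pt "0 0 0 0 0 0 1" --pt "0 0 0 0 0 0 1" --pt "0 0 0 0 0 0 1" --pt "0 0 0 0 0 0 1" --pt "0 0 0 0 0 0 1" --squeeze 15

```text
clock: 3.9
ee_pos: [595.3, -162.9, 131.9]
tool_rot: [[0.679, 0.734, -0.0], [0.734, -0.679, 0.0], [0.0, -0.0, -1.0]]
contact_force: [-0.1, 0.6, 0.5]
opening: 0.302
finger_force: 0.0
```

arm_command --pt "0 0 0 0 0 0 1" --pt "0 0 0 0 0 0 1" --pt "0 0 0 0 0 0 1" --pt "0 0 0 0 0 0 1" --pt "0 0 0 0 0 0 1" --pt "0 0 0 0 0 0 1"

```text
clock: 4.4
ee_pos: [595.2, -162.9, 131.9]
tool_rot: [[0.679, 0.734, -0.0], [0.734, -0.679, 0.0], [-0.0, -0.0, -1.0]]
contact_force: [-0.7, 0.7, -0.4]
opening: 0.151
finger_force: 15.0
```

Gripped, with the opening at 14 mm. Now I turn clockwise (positive about tool z).

arm_command --pt "0 0 0 0 0 3 1" --pt "0 0 0 0 0 7 1" --pt "0 0 0 0 0 11 1" --pt "0 0 0 0 0 15 1" --pt "0 0 0 0 0 19 1" --pt "0 0 0 0 0 23 1" --pt "0 0 0 0 0 27 1" --pt "0 0 0 0 0 31 1" --pt "0 0 0 0 0 35 1" --pt "0 0 0 0 0 39 1" --pt "0 0 0 0 0 42 1" --pt "0 0 0 0 0 43.5 1"

```text
clock: 5.4
ee_pos: [595.1, -162.9, 131.6]
tool_rot: [[0.998, 0.062, -0.0], [0.062, -0.998, 0.0], [-0.0, -0.0, -1.0]]
contact_force: [-0.3, -0.2, -4.2]
opening: 0.151
finger_force: 15.0
```

arm_command --pt "0 0 0 0 0 0 1" --pt "0 0 0.2 0 0 0 1" --pt "0 0 0.4 0 0 0 1" --pt "0 0 0.6 0 0 0 1" --pt "0 0 0.8 0 0 0 1" --pt "0 0 0.9 0 0 0 1" --pt "0 0 0.9 0 0 0 1"

```text
clock: 5.98
ee_pos: [595.1, -162.9, 122.6]
tool_rot: [[0.998, 0.065, -0.0], [0.065, -0.998, 0.0], [-0.0, -0.0, -1.0]]
contact_force: [-1.0, -0.7, -3.4]
opening: 0.154
finger_force: 15.0
```

The weight stays on the gripper (−3.4 N) and it followed the lid down 9 mm without resistance. Now I release, then lift.

arm_command --pt "0 0 0.1 0 0 0 1" --pt "0 0 0.1 0 0 0 1" --pt "0 0 0.1 0 0 0 0.6" --pt "0 0 0.1 0 0 0 0.3" --pt "0 0 0.1 0 0 0 0.3" --pt "0 0 0.1 0 0 0 0.3" --pt "0 0 0.1 0 0 0 0.3" --pt "0 0 0.1 0 0 0 0.3" --pt "0 0 0.1 0 0 0 0.3" --pt "0 0 0.1 0 0 0 0.3" --pt "0 0 0.1 0 0 0 0.3" --pt "0 0 0.1 0 0 0 0.3"

```text
clock: 6.98
ee_pos: [595.3, -162.9, 121.9]
tool_rot: [[0.998, 0.065, -0.0], [0.065, -0.998, 0.0], [-0.0, -0.0, -1.0]]
contact_force: [-0.1, -0.2, 1.1]
opening: 0.704
finger_force: 0.0
```

arm_command --pt "0 0 -1 0 0 0 0.3" --pt "0 0 -3 0 0 0 0.3" --pt "0 0 -6 0 0 0 0.3" --pt "0 0 -9 0 0 0 0.3" --pt "0 0 -11 0 0 0 0.3" --pt "0 0 -12 0 0 0 0.3" --pt "0 0 -12 0 0 0 0.3" --pt "0 0 -12 0 0 0 0.3"

```text
clock: 7.65
ee_pos: [595.1, -162.9, 241.7]
tool_rot: [[0.998, 0.065, 0.0], [0.065, -0.998, -0.0], [0.0, 0.0, -1.0]]
contact_force: [-0.3, 0.9, -1.1]
opening: 0.702
finger_force: 0.0
```

```bash
python3 - <<'E'
from h import *
p,d=cap('wrist');ps,_=cap('side')
cv2.imwrite('pics/w2.png',np.hstack([cv2.resize(p[:,:,::-1],(400,300)),cv2.resize(ps[110:260,150:350,::-1],(400,300))]))
z=np.load('wrist.npz');W=world('wrist',d,z['pos'],z['R']);p=p.astype(int);Z=W[...,2]
m=(p[...,2]>100)&(p[...,0]<90)&(np.hypot(W[...,0]-595,W[...,1]+163)<75)
bar=m&(Z>142)&(Z<168);q=W[bar][:,:2].astype(np.float32)
print(cv2.minAreaRect(q),cv2.fitLine(q,cv2.DIST_HUBER,0,.01,.01).ravel(),np.median(Z[bar]))
disc=m&(Z>105)&(Z<134);A=W[disc];print(np.median(A[:,2]),'plane',np.linalg.lstsq(np.c_[A[:,:2]-[595,-163],np.ones(len(A))],A[:,2],rcond=None)[0])
print(z['pos'],r.get_state()['clock'])
E
```

```text
((594.5414428710938, -163.17921447753906), (83.01803588867188, 13.354608535766602), 3.4078478813171387) [ 9.9781430e-01  6.6080287e-02  5.9676495e+02 -1.6315314e+02] 150.12731433740836
116.40883181642198 plane [3.52302544e-04 4.31289106e-04 1.16427931e+02]
[ 595.08592086 -162.85735519  241.69191878] 7.75
```

View pics/w2.png

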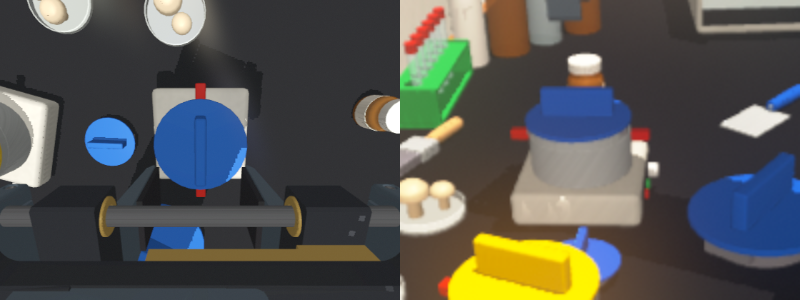

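The wrist view shows the bar (200,150) in line with the red tabs (200,90) and (200,193). In the side crop the lid at (578,120) sits flat on its bowl. The measured heights (disc top 116 mm, bar top 150 mm, no tilt) mean it is home.

```bash
python3 -c "
from bench import r
print(r.close_job())"
```

```text
the job is handed in; nothing more can be done
None
```

The blue lid is turned home, flat on its rim and in line with the red tabs; I let go of it, left the yellow lid untouched, and handed the job in at about 7.8 s.

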